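# Set the levelling foot of a keying platform

## Task

The free end of the springy steel keying deck hangs above the desk. Slide the loose steel shoe along the desk under the deck's levelling foot so that the foot stands over the middle of the shoe's square pad, then screw the foot down with the round brass knob until it just touches the pad and rests lightly on it, without jamming it down or jacking the deck up. Leave everything else where it is.

Things in the scene. Friction and masses are not known exactly. Their poses are not given: they have to be found in the camera images.
- knob_grip (a point): Round ribbed brass knob, 40 mm in diameter, 34 mm tall, on the deck's free end, underside 9 mm above the deck; point on its upright axis at mid height, 86 mm above the desk. Clockwise from above screws the foot down 15 mm per turn (2.4 mm per rad; the knob keeps its height); friction 0.06 N m holds it. About 0.9 to 2.9 rad bring the foot to the pad, unlike each time; 6 rad is the end.
- foot_axis (a point): Point on the axis of knob and foot at the deck's underside, 54 mm above the desk; y runs along the deck from its free end to its clamped end, z up. Below it hangs the steel foot, a disc 24 mm in diameter that does not turn. It starts 2.2 to 6.8 mm higher than the top of the shoe's pad; its exact height differs each time and is not measured.
- deck: Springy steel deck 6 mm thick, top 60 mm above the desk, carrying a brass telegraph key; origin on its clamped line, 220 mm along y from the foot axis, axes as foot_axis. 40 mm wide to 67 mm from the foot axis, then 90 mm; tip 23 mm beyond the axis. The free end gives about 6 N per mm, so a hand holding the knob feels the foot's pressure on the pad as an upward push.
- shoe_seat (a point): Loose steel shoe, about 0.3 kg, flat on the desk: a square pad 44 x 44 mm, 12 mm thick, with a bar 20 mm wide, 8 mm thick leading off it towards -y and an upright grip block near the bar's end. Point: middle of the pad's top; y from bar to pad, z up. There is room to bring it in from beyond the deck's free end, its y along the deck's y.
- shoe_grip (a point): Centre of the shoe's grip block, 26 mm above the desk and 115 mm in the shoe's -y direction from the middle of the pad; the block is 20 mm wide across x, 36 mm long along y, and its top is 42 mm above the desk. Axes as at shoe_seat.
- tube: Small glass vacuum tube standing upright, 25 mm in diameter, 58 mm tall; origin under its base. Bystander.
- insulator: Grey ceramic egg insulator standing on end, 46 mm in diameter, 56 mm tall; origin under it. Bystander.
- microphone: Chrome desk microphone head on a round foot 64 mm in diameter, 77 mm tall; origin under it. Bystander.
- plug0: Nickel antenna connector plug standing upright, 20 mm in diameter, 46 mm tall; origin under it. Bystander.
- plug1: A second such plug, the same size. Bystander.
- screwdriver: Screwdriver 170 mm long lying on the desk. Bystander.

How it is judged:
On the way:
1. the shoe's pad lies flat on the desk under the foot, not yet touched by it (horizontal distance between shoe_seat and foot_axis below 0.01 m and height (world z) of shoe_seat below 0.0135 m and contact force between deck and shoe below 0.1 N), for 0.2 s.
At the end, for the whole second after the job is handed in: The shoe lies flat on the desk with the middle of its pad within 10 mm of the foot's axis, and the foot, left alone, bears on it with more than 0.3 N and less than 6 N (horizontal distance between shoe_seat and foot_axis below 0.01 m and height (world z) of shoe_seat below 0.0135 m and angle between shoe_seat's own z axis and vertical below 0.05 rad and contact force between deck and shoe between 0.3 and 6 N); the robot touches nothing.
It fails at once if the foot is pressed on the shoe with more than 16 N (contact force between deck and shoe above 16 N).
It fails at once if a bystander is moved more than 25 mm (distance of any of tube, insulator, microphone, plug0, plug1, screwdriver from where it was at the start of the episode above 0.025 m).
It also fails if it takes over 72 s, if anything falls off the work surface, if the arm or the gripper's body presses on something with over 40 N, if the wrist force passes 120 N, or if a joint passes its speed limit or range.

## Robot

A 6-joint arm with a two-finger parallel gripper is mounted at the origin on the work surface. World frame = base frame: x ahead of the robot, y to its left, z up, the work surface at z = 0. Lengths are in m, angles in rad, forces in N, time in s.
With the tool pointing down it reaches from about 0.425 to 0.95 m from the base axis. Payload 3.5 kg.
Tool frame: the origin (TCP) lies on the centre line of the jaws, within the pads' length; the fingertips stand 19 mm ahead of it and the grasp point (between the pads) is the TCP; z points along the fingers, y is the direction in which the jaws open and shut (so a half turn about z gives the same grasp; the last joint's range is limited). The gripper opens to 85 mm and grips with 20 to 120 N. Pads are 22 mm wide; open, the fingers measure 114 mm over their backs; the gripper's body (76 mm by 85 mm) begins 54 mm behind the grasp point. The pads swing forward as they close: fully open they stand 13 mm farther back than shut.
Start: joints at [0.99, 0.286, 1.577, -0, 1.279, -0.15], TCP at [0.282, 0.613, 0.218] pointing down, gripper open.
Joint ranges: [-2.77, 2.77], [-0.9, 2.22], [0.21, 2.48], [-1.53, 4.67], [0.24, 2.81], [-2.84, 2.84]. Speed limits (rad/s): [2.79, 2.79, 3.14, 3.14, 3.14, 3.14].

## Interface

Orientations are given as a 3x3 rotation matrix whose columns are the frame's x, y, z axes.
In Python, from cell import sensors, optics, job gives the robot as it stands.
- The arm moves only by the shell command python3 -m jog 'ROWS' [OPENING] [FORCE]. ROWS is JSON, a list of rows, each a list of 2 entries, a list of its own where there are three numbers: the shift along the world's x, y, z in m, then the turn about the world's z in degrees. A call has 1 to 12 rows; each row shifts and turns the commanded pose from where the row before left it; what a row does not reach is not made up. A row lasts 1/8 s, in which the tool goes at most 62.5 mm and 10.7 degrees, less where a joint would pass 70% of its speed; a pose out of reach is approached as far as the arm can. A call with a gripper value outside its range is refused whole. OPENING is the opening, from 0 (shut) to 1 (fully open), set as the call begins (- or left out, the last holds). The fingers move at their own pace and stop on an object; FORCE is the grip in N (left out, the last holds). Time passes only in rows, so rows that do not move let the fingers close. It gives the time, the measured TCP pose, the force and the opening at its end, in the units of the state.
- sensors.observe(): the state, without advancing time (a new reading comes with each control period).
- optics.snapshot(name): name is "scene" or "top" or "wrist"; returns the picture (384x512x3 uint8, blue, green, red); there is no depth.
- optics.camera_params(name): a dict with "K" (3x3 intrinsics, pixels), "D" ([k1, k2, p1, p2, k3] as OpenCV has them; the pictures are not rectified), "R" (3x3) and "t" (3): a world point X has camera coordinates R X + t. Camera axes: x right, y down, z forward; pixel columns grow to the right and rows downward; lengths in m; the calibration is good to about 2 mm. A picture is of the moment at which its call begins: read the wrist's pose just before it. camera_params takes no time and is no camera call; for the wrist camera it gives the pose at the moment of the call.
- job.hand_in(): hands the job in, once; it reports no verdict.
The state is a dict: "clock": time; "qpos": joint angles; "joint_vel": joint speeds; "joint_efforts": joint torques, N m; "ee_pos": TCP position; "tool_rot": TCP orientation; "ft_force": force on the tool from outside, world axes, zero at the start; "wrist_torque": the same for the moment, N m; "finger_gap": finger opening in m.
Only numpy, scipy, OpenCV 4.12 (cv2) and the standard library are available. Lean on these libraries where they do the work, as an engineer would, in place of code of your own. Each camera call takes 0.05 s, during which the arm holds its last target.

## Working session

There is one attempt and no reset: what is moved stays moved. The work goes in short steps, Python scripts to look and compute and a shell command to move; the robot and the scene stay as the last step left them, time stands still between calls to the robot, and variables do not carry over. Pictures are saved under pics/ and viewed, and the job is handed in when it is done.

```bash
mkdir -p pics; ls; python3 - <<'E'
from cell import sensors, optics, job
import cv2, numpy as np
s=sensors.observe()
for k in s: print(k,np.round(s[k],4).tolist())
for n in ("scene","top","wrist"):
    p=optics.camera_params(n); print(n,{k:np.round(p[k],4).tolist() for k in p})
    cv2.imwrite(f"pics/a_{n}.png",optics.snapshot(n))
E
```

```text
pics
clock 0.0
qpos [0.99, 0.2872, 1.5782, -0.0, 1.2786, -0.15]
joint_vel [-0.002, 0.0005, 0.0008, 0.0015, 0.0011, 0.0006]
joint_efforts [0.0013, -40.5964, -29.2636, -0.0, 0.0057, 0.0]
ee_pos [0.2815, 0.6127, 0.2164]
tool_rot [[-0.9086, 0.4176, -0.0013], [0.4176, 0.9086, -0.002], [0.0004, -0.0024, -1.0]]
ft_force [0.1952, -0.0386, -0.3135]
wrist_torque [0.0265, 0.0231, -0.0185]
finger_gap 0.085
scene {'K': [[488.5699, 0.0, 260.1649], [0.0, 488.5699, 198.9892], [0.0, 0.0, 1.0]], 'D': [-0.1152, 0.0, 0.0, 0.0, 0.0], 'R': [[0.2204, 0.9753, -0.0123], [0.6132, -0.1483, -0.7759], [-0.7586, 0.1635, -0.6308]], 't': [-0.227, -0.2885, 1.4298]}
top {'K': [[352.187, 0.0, 256.1922], [0.0, 352.187, 194.988], [0.0, 0.0, 1.0]], 'D': [-0.0302, 0.0, 0.0, 0.0, 0.0], 'R': [[-0.0245, -0.9994, 0.0231], [-0.9868, 0.0205, -0.1609], [0.1603, -0.0267, -0.9867]], 't': [0.0874, 0.5576, 0.801]}
wrist {'K': [[306.4912, 0.0, 255.7455], [0.0, 306.4912, 192.8185], [0.0, 0.0, 1.0]], 'D': [0.0203, 0.0, 0.0, 0.0, 0.0], 'R': [[0.4172, 0.9088, -0.0036], [0.8736, -0.4, 0.2771], [0.2504, -0.1187, -0.9608]], 't': [-0.6725, -0.0365, 0.3801]}
```

View pics/a_top.png

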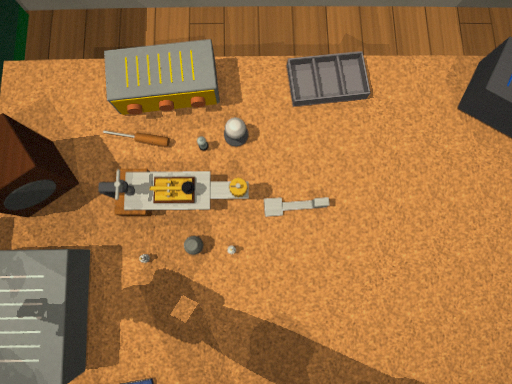

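View pics/a_scene.png

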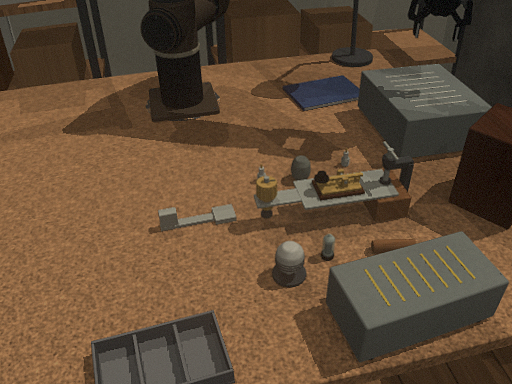

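View pics/a_wrist.png

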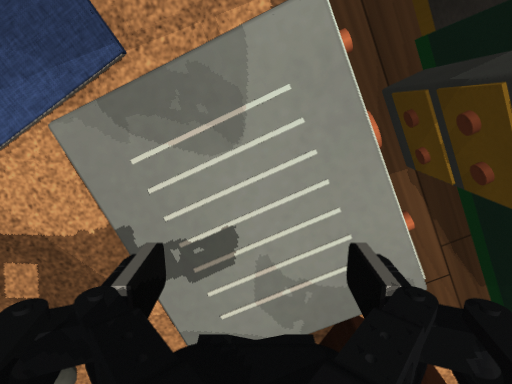

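The top view has the knob at about (238,187), shoe pad at (273,207), and grip block at (321,202). The deck runs left, which is world +y. I'll crop that area and cast rays.

```bash
cat > h.py <<'E'
import cv2, numpy as np
from cell import sensors, optics
def ray(cp,uv,z):
    K,D,R,t=[np.array(cp[k],float) for k in "KDRt"]
    p=cv2.undistortPoints(np.array([[uv]],float),K,D)[0,0]
    d=R.T@np.array([p[0],p[1],1]); c=-R.T@t
    return c+d*(z-c[2])/d[2]
def proj(cp,X):
    K,D,R,t=[np.array(cp[k],float) for k in "KDRt"]
    return cv2.projectPoints(np.array([X],float),cv2.Rodrigues(R)[0],t,K,D)[0][0,0]
E
python3 - <<'E'
import cv2
a=cv2.imread('pics/a_top.png'); cv2.imwrite('pics/a_topc.png',cv2.resize(a[160:230,190:340],None,fx=5,fy=5,interpolation=cv2.INTER_CUBIC))
a=cv2.imread('pics/a_scene.png'); cv2.imwrite('pics/a_scenec.png',cv2.resize(a[165:240,150:310],None,fx=5,fy=5,interpolation=cv2.INTER_CUBIC))
E
```

```text
(no output)
```

View pics/a_topc.png

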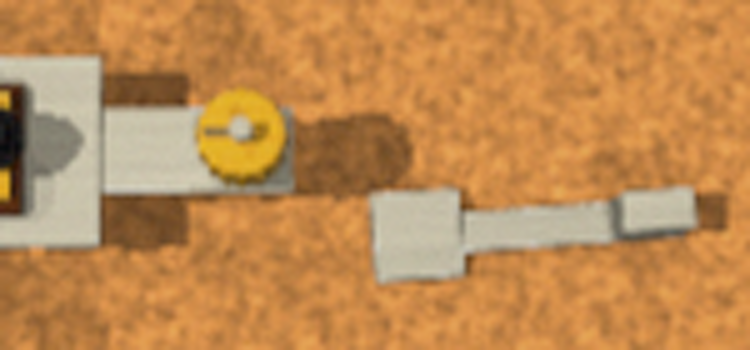

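View pics/a_scenec.png

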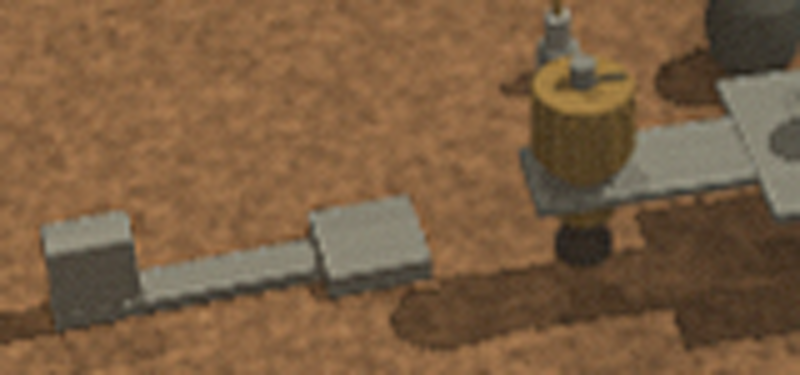

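```bash
python3 - <<'E'
from h import *
top=optics.camera_params("top"); sc=optics.camera_params("scene")
a=cv2.imread('pics/a_top.png')
f=lambda u,v:(190+(u+.5)/5-.5,160+(v+.5)/5-.5)
g=lambda u,v:(150+(u+.5)/5-.5,165+(v+.5)/5-.5)
hsv=cv2.cvtColor(a,cv2.COLOR_BGR2HSV)
m=cv2.inRange(hsv,(20,120,120),(32,255,255)); m[:, :222]=0; m[:,260:]=0;m[:165]=0;m[210:]=0
c=max(cv2.findContours(m,0,1)[0],key=cv2.contourArea); print('knob px',cv2.minEnclosingCircle(c))
k=cv2.minEnclosingCircle(c)
P=lambda n,x:print(n,np.round(x,4))
P('knob top',ray(top,f(241,133),.103)); P('knob2',ray(top,k[0],.103))
P('scene knob top',ray(sc,g(583,87),.103))
# deck edges z=.06
for n,p in dict(tipTop=(291,108),tipBot=(293,193),neckTop=(104,107),neckBot=(104,195)).items(): P(n,ray(top,f(*p),.06))
# wide part
for n,p in dict(wt=(100,57),wb=(100,246)).items(): P(n,ray(top,f(*p),.06))
pad=[ray(top,f(*p),.012) for p in [(371,194),(459,188),(465,277),(378,283)]]
P('pad',pad); P('padc',np.mean(pad,0))
gr=[ray(top,f(*p),.042) for p in [(621,193),(693,187),(696,226),(625,234)]]
P('grip',gr); P('gripc',np.mean(gr,0))
padc=[ray(sc,g(*p),.012) for p in [(310,214),(408,197),(431,265),(330,282)]]; P('padc scene',np.mean(padc,0))
gs=[ray(sc,g(*p),.042) for p in [(43,228),(127,211),(135,238),(48,253)]]; P('gripc scene',np.mean(gs,0))
d=np.mean(pad,0)-np.mean(gr,0); print('shoe yaw of y from world y (deg)',np.degrees(np.arctan2(-d[0],d[1])),np.hypot(d[0],d[1]))
d=np.mean(padc,0)-np.mean(gs,0); print('scene yaw',np.degrees(np.arctan2(-d[0],d[1])),np.hypot(d[0],d[1]))
E
```

```text
knob px ((237.59844970703125, 186.8834228515625), 9.25574779510498)
knob top [0.5706 0.117  0.103 ]
knob2 [0.5691 0.1175 0.103 ]
scene knob top [0.5751 0.1161 0.103 ]
tipTop [0.5903 0.0943 0.06  ]
tipBot [0.5496 0.0942 0.06  ]
neckTop [0.5926 0.1826 0.06  ]
neckBot [0.5505 0.1828 0.06  ]
wt [0.6168 0.1844 0.06  ]
wb [0.5265 0.1847 0.06  ]
pad [[0.5556 0.0552 0.012 ]
 [0.5577 0.0112 0.012 ]
 [0.5131 0.0098 0.012 ]
 [0.5111 0.053  0.012 ]]
padc [0.5344 0.0323 0.012 ]
grip [[ 0.549  -0.0641  0.042 ]
 [ 0.5512 -0.0993  0.042 ]
 [ 0.5322 -0.0997  0.042 ]
 [ 0.5291 -0.0651  0.042 ]]
gripc [ 0.5404 -0.082   0.042 ]
padc scene [0.5391 0.0327 0.012 ]
gripc scene [ 0.5436 -0.081   0.042 ]
shoe yaw of y from world y (deg) 2.987221207140116 0.11446604182802804
scene yaw 2.2694817456310994 0.11381316384408821
```

```bash
python3 -m jog '[[[0.022,-0.058,-0.004],-5.2],[[0.022,-0.058,-0.004],-5.2],[[0.022,-0.058,-0.004],-5.2],[[0.022,-0.058,-0.004],-5.2],[[0.022,-0.058,-0.004],-5.2],[[0.022,-0.058,-0.004],-5.2],[[0.022,-0.058,-0.004],-5.2],[[0.022,-0.058,-0.004],-5.2],[[0.022,-0.058,-0.004],-5.2],[[0.022,-0.058,-0.004],-5.2],[[0.022,-0.058,-0.004],-5.2],[[0.018,-0.057,-0.004],-5.2]]' 1
python3 -m jog '[[[0,0,0],0],[[0,0,0],0]]'
python3 - <<'E'
from h import *
s=sensors.observe(); print(np.round(s['ee_pos'],4),np.round(s['tool_rot'],3).tolist(),np.round(s['qpos'],3))
cv2.imwrite('pics/b_wrist.png',optics.snapshot('wrist'))
c=optics.camera_params('wrist'); print(-np.array(c['R']).T@np.array(c['t']))
E
```

```text
clock: 1.65
ee_pos: [0.5422, -0.0838, 0.1696]
tool_rot: [[-0.047, 0.999, 0.0], [0.999, 0.047, 0.0], [0.0, 0.0, -1.0]]
ft_force: [1.1, 0.8, -0.4]
finger_gap: 0.0852
clock: 1.9
ee_pos: [0.5413, -0.0814, 0.1693]
tool_rot: [[-0.051, 0.999, -0.001], [0.999, 0.051, 0.001], [0.001, -0.001, -1.0]]
ft_force: [0.8, 0.9, 0.4]
finger_gap: 0.0854
[ 0.5413 -0.0814  0.1693] [[-0.051, 0.999, -0.001], [0.999, 0.051, 0.001], [0.001, -0.001, -1.0]] [-0.335  0.052  1.935  0.     1.155 -0.386]
[ 0.537197   -0.01147614  0.32589472]
```

View pics/b_wrist.png

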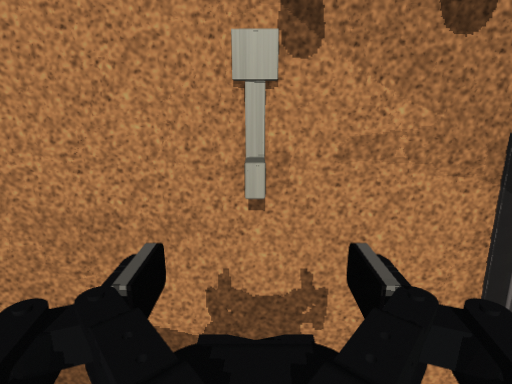

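```bash
python3 - <<'E'
from h import *
a=cv2.imread('pics/b_wrist.png');c=optics.camera_params('wrist')
hsv=cv2.cvtColor(a,cv2.COLOR_BGR2HSV)
m=cv2.inRange(hsv,(0,0,100),(180,60,255)); m[:,:225]=0;m[:,285:]=0;m[210:]=0
def mid(r):
    x=np.where(m[r]>0)[0]; return x.min(),x.max()
for r in (35,50,70,100,140,170,190): print(r,mid(r))
g=[ray(c,p,.042) for p in [(245.5,163),(265,163),(265.5,197.5),(245.5,197.5)]]
p=[ray(c,p,.012) for p in [(231.5,29.5),(278,29.5),(278.5,78.5),(231.5,78.5)]]
G=np.mean(g,0);P=np.mean(p,0);print(np.round(g,4),np.round(p,4),G,P)
d=P-G;print(np.degrees(np.arctan2(-d[0],d[1])),np.hypot(d[0],d[1]))
E
```

```text
35 (np.int64(232), np.int64(277))
50 (np.int64(232), np.int64(277))
70 (np.int64(232), np.int64(277))
100 (np.int64(245), np.int64(264))
140 (np.int64(246), np.int64(264))
170 (np.int64(245), np.int64(264))
190 (np.int64(245), np.int64(264))
[[ 0.5302 -0.0648  0.042 ]
 [ 0.5485 -0.0638  0.042 ]
 [ 0.551  -0.0976  0.042 ]
 [ 0.5316 -0.0986  0.042 ]] [[0.5113 0.0529 0.012 ]
 [0.554  0.0551 0.012 ]
 [0.5576 0.0132 0.012 ]
 [0.5125 0.0108 0.012 ]] [ 0.54032044 -0.08118694  0.042     ] [0.53385829 0.03301059 0.012     ]
3.238770471433627 0.1143802253808667
```

```bash
python3 -m jog '[[[-0.001,0,-0.02],0],[[0,0,-0.03],0],[[0,0,-0.03],0],[[0,0,-0.03],0],[[0,0,-0.02],0],[[0,0,-0.011],0],[[0,0,0],0],[[0,0,0],0]]'
python3 -m jog '[[[0,0,0],0],[[0,0,0],0],[[0,0,0],0],[[0,0,0],0],[[0,0,0],0],[[0,0,0],0],[[0,0,0],0],[[0,0,0],0]]' 0 40
python3 - <<'E'
from h import *
cv2.imwrite('pics/c_wrist.png',optics.snapshot('wrist'))
E
```

```text
clock: 2.95
ee_pos: [0.5417, -0.0815, 0.03]
tool_rot: [[-0.052, 0.999, 0.002], [0.999, 0.052, -0.001], [-0.001, 0.002, -1.0]]
ft_force: [0.0, -0.8, -0.7]
finger_gap: 0.0858
clock: 3.95
ee_pos: [0.5408, -0.0817, 0.0288]
tool_rot: [[-0.051, 0.999, -0.0], [0.999, 0.051, 0.0], [0.0, -0.0, -1.0]]
ft_force: [-0.4, -0.1, 0.8]
finger_gap: -0.0001
```

View pics/c_wrist.png

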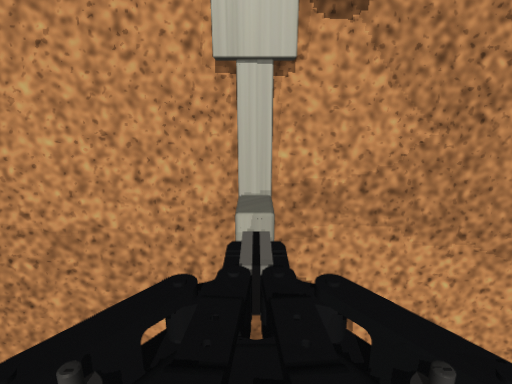

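The picture shows the fingers shut with nothing between them, behind the block. The block's top face is at rows 212 to 240. I'll measure where the block is now, and where the fingertips are relative to the reported TCP.

```bash
python3 - <<'E'
from h import *
s=sensors.observe();c=optics.camera_params('wrist')
print(s['ee_pos'],s['finger_gap'])
e=np.array(s['ee_pos'])
print('tcp',proj(c,e),'tip',proj(c,e-[0,0,.019]),'above',proj(c,e+[0,0,.013]))
for y in (-.063,-.099): print(y,proj(c,[.5403,y,.042]),proj(c,[.5403,y,.0]))
print('block front top row 212 ->',ray(c,(255,212),.042),'pad near edge',ray(c,(255,57),.012), 'vis block end',ray(c,(240,240),.042))
for n in ('scene','top'): cv2.imwrite(f'pics/d_{n}.png',optics.snapshot(n))
a=cv2.imread('pics/d_scene.png'); cv2.imwrite('pics/d_scenec.png',cv2.resize(a[130:240,130:290],None,fx=5,fy=5,interpolation=cv2.INTER_CUBIC))
E
```

```text
[ 0.54083045 -0.08165279  0.0288058 ] 6.324836214953638e-05
tcp [256.81831754 234.87059288] tip [256.70732512 222.1515589 ] above [256.90921622 245.28280784]
-0.063 [257.81270679 211.00911296] [257.36414087 188.54486333]
-0.099 [254.18201524 275.4747183 ] [254.48202714 241.17597439]
block front top row 212 -> [ 0.5389363  -0.06359042  0.042     ] pad near edge [0.53509474 0.01098038 0.012     ] vis block end [ 0.53207925 -0.07906116  0.042     ]
```

View pics/d_scenec.png

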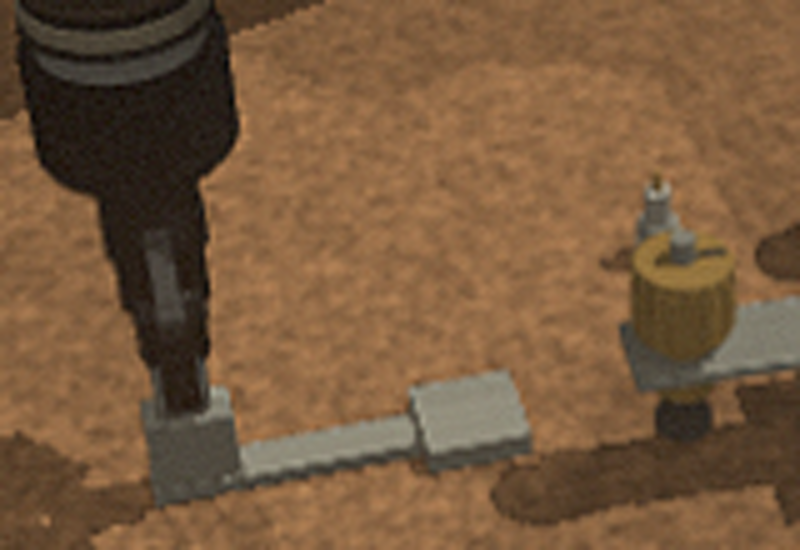

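```bash
python3 - <<'E'
import cv2
a=cv2.imread('pics/c_wrist.png'); cv2.imwrite('pics/d_wc.png',cv2.resize(a[180:300,190:320],None,fx=5,fy=5,interpolation=cv2.INTER_CUBIC))
E
```

```text
(no output)
```

View pics/d_wc.png

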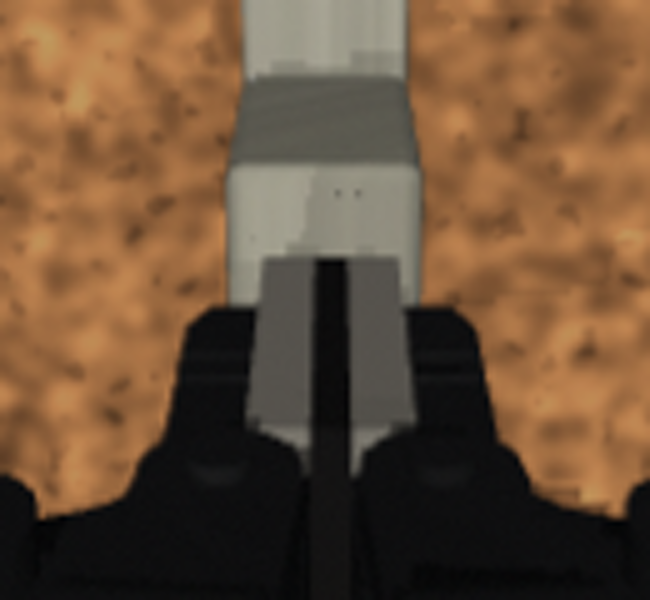

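```bash
python3 - <<'E'
from h import *
s=optics.camera_params('scene');w=optics.camera_params('wrist')
for z in (.01,.03,.042,.05,.06):
    print(z,'scene crop',(proj(s,[.541,-.0817,z])-[130,130])*5,'wrist front of pad',proj(w,[.541,-.0707,z]),proj(w,[.541,-.0817,z]))
E
```

```text
0.01 scene crop [194.51994409 460.77961778] wrist front of pad [257.92866668 205.30605313] [256.97163016 222.34538547]
0.03 scene crop [188.07294505 424.02584915] wrist front of pad [258.19102365 217.06767865] [257.12012533 235.84582582]
0.042 scene crop [184.13742904 401.51678968] wrist front of pad [258.38001961 225.53731849] [257.22678931 245.53920874]
0.05 scene crop [181.48526185 386.31632358] wrist front of pad [258.52266249 231.92794559] [257.30712451 252.83770538]
0.06 scene crop [178.13762941 367.09349152] wrist front of pad [258.72368155 240.93136529] [257.42009412 263.09788982]
```

```bash
python3 -m jog '[[[0,0,0],0],[[0,0,0],0],[[0,0,0],0],[[0,0,0],0]]' 0.6; python3 - <<'E'
from h import *
print(sensors.observe()['finger_gap'])
for n in ('scene','wrist'): cv2.imwrite(f'pics/e_{n}.png',optics.snapshot(n))
a=cv2.imread('pics/e_scene.png')[130:240,130:230]; b=cv2.imread('pics/e_wrist.png')
cv2.imwrite('pics/e.png',np.hstack([cv2.resize(a,(349,384)),b[:,60:450]]))
E
```

```text
clock: 4.6
ee_pos: [0.5408, -0.0817, 0.0288]
tool_rot: [[-0.051, 0.999, -0.0], [0.999, 0.051, 0.0], [0.0, -0.0, -1.0]]
ft_force: [1.2, 0.4, -1.0]
finger_gap: 0.0507
0.050723617249606986
```

View pics/e.png

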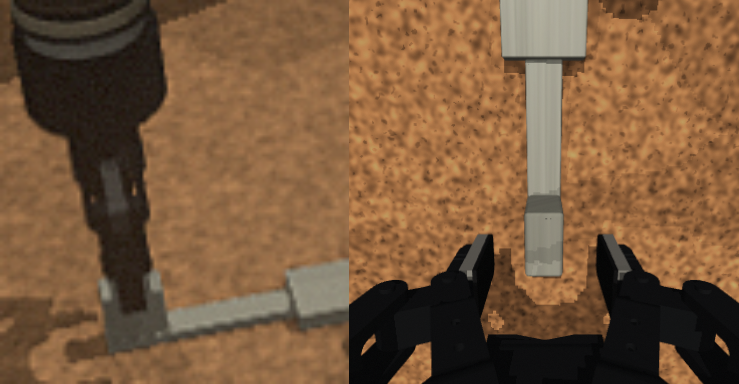

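The fingers closed above the block: their tips sit near z≈0.045, while the stated geometry puts them near 0.010. I can't tell which of the pose reading and the tip offset is wrong, so I'll go down in small steps with the jaws open and watch the force and the pictures.

```bash
python3 -m jog '[[[0,0,-0.005],0],[[0,0,-0.005],0],[[0,0,-0.005],0],[[0,0,0],0]]'; python3 -m jog '[[[0,0,-0.004],0],[[0,0,-0.004],0],[[0,0,0],0],[[0,0,0],0]]';  python3 - <<'E'
from h import *
for n in ('scene','wrist'): cv2.imwrite(f'pics/f_{n}.png',optics.snapshot(n))
a=cv2.imread('pics/f_scene.png')[130:240,130:230]; b=cv2.imread('pics/f_wrist.png')
cv2.imwrite('pics/f.png',np.hstack([cv2.resize(a,(349,384),interpolation=cv2.INTER_CUBIC),b[:,60:450]]))
c=optics.camera_params('wrist');print(-np.array(c['R']).T@np.array(c['t']))
E
```

```text
clock: 5.2
ee_pos: [0.5403, -0.0815, 0.013]
tool_rot: [[-0.051, 0.999, -0.001], [0.999, 0.051, 0.001], [0.001, -0.001, -1.0]]
ft_force: [-0.6, -0.5, -0.4]
finger_gap: 0.0512
clock: 5.7
ee_pos: [0.5409, -0.0817, 0.0059]
tool_rot: [[-0.051, 0.999, 0.0], [0.999, 0.051, -0.0], [-0.0, 0.0, -1.0]]
ft_force: [0.0, 0.2, 0.2]
finger_gap: 0.0512
[ 0.53673911 -0.01233267  0.16235943]
```

View pics/f.png

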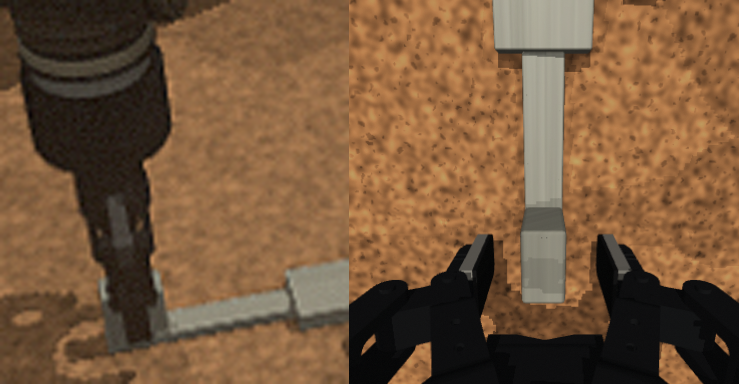

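```bash
python3 -m jog '[[[0,0,-0.003],0],[[0,0,0],0],[[0,0,0],0],[[0,0,0],0],[[0,0,0],0],[[0,0,0],0],[[0,0,0],0],[[0,0,0],0]]' 0 40
python3 - <<'E'
from h import *
s=sensors.observe();w=optics.camera_params('wrist')
for n in ('scene','wrist'): cv2.imwrite(f'pics/g_{n}.png',optics.snapshot(n))
a=cv2.imread('pics/g_scene.png')[130:240,130:230]; b=cv2.imread('pics/g_wrist.png')
cv2.imwrite('pics/g.png',np.hstack([cv2.resize(a,(349,384),interpolation=cv2.INTER_CUBIC),b[:,60:450]]))
E
```

```text
clock: 6.8
ee_pos: [0.5405, -0.0816, 0.0026]
tool_rot: [[-0.051, 0.999, -0.001], [0.999, 0.051, 0.0], [0.0, -0.001, -1.0]]
ft_force: [-1.7, -0.3, -1.1]
finger_gap: 0.0191
```

View pics/g.png

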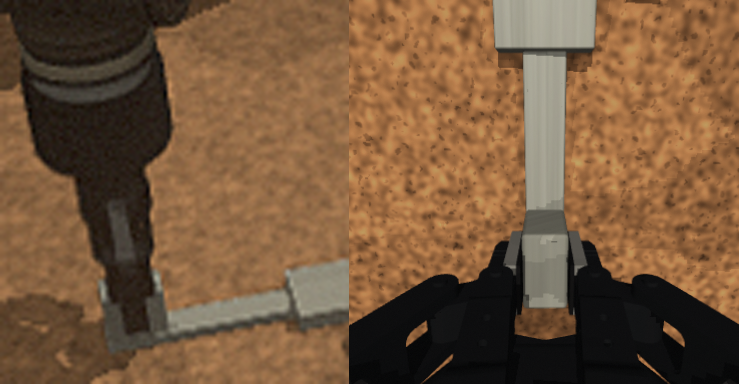

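```bash
python3 -m jog '[[[0.005,0,0],-1],[[0.006,0,0],-1],[[0.006,0,0],-1],[[0.006,0.002,0],-1],[[0.005,0.006,0],0],[[0,0.01,0],0],[[0,0.01,0],0],[[0,0.01,0],0],[[0,0.01,0],0],[[0,0.01,0],0],[[0,0.005,0],0],[[0,0,0],0]]'
python3 - <<'E'
from h import *
for n in ('top','scene','wrist'): cv2.imwrite(f'pics/i_{n}.png',optics.snapshot(n))
a=cv2.imread('pics/i_scene.png')[150:250,180:310]; b=cv2.imread('pics/i_top.png')[160:240,190:320]
cv2.imwrite('pics/i.png',np.hstack([cv2.resize(x,(390,x.shape[0]*3),interpolation=cv2.INTER_CUBIC)[:240] for x in (a,b)]))
E
```

```text
clock: 8.4
ee_pos: [0.5687, -0.0181, 0.0027]
tool_rot: [[0.018, 1.0, -0.0], [1.0, -0.018, 0.0], [0.0, -0.0, -1.0]]
ft_force: [0.6, -0.1, -4.3]
finger_gap: 0.0194
```

View pics/i.png

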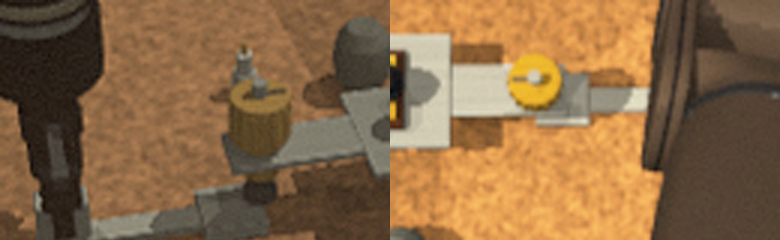

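View pics/i_wrist.png

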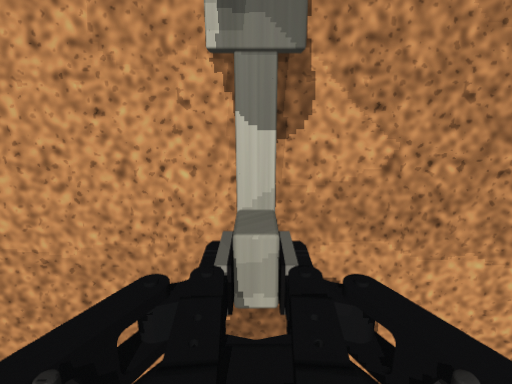

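```bash
python3 - <<'E'
from h import *
b=cv2.imread('pics/i_top.png')[170:210,225:305]
cv2.imwrite('pics/i_t.png',cv2.resize(b,None,fx=10,fy=10,interpolation=cv2.INTER_CUBIC))
a=cv2.imread('pics/i_scene.png')[170:240,190:300]
cv2.imwrite('pics/i_s.png',cv2.resize(a,None,fx=7,fy=7,interpolation=cv2.INTER_CUBIC))
w=optics.camera_params('wrist')
P=[ray(w,p,.012) for p in [(205.5,48),(307,49)]];print(np.round(P,4),np.round(np.mean(P,0),4))
B=[ray(w,p,.008) for p in [(235,60),(277,60),(236.5,200),(275,200)]];print(np.round(B,4))
print(proj(optics.camera_params('top'),[.5706,.117,.103]))
E
```

```text
[[0.548  0.0745 0.012 ]
 [0.5924 0.0733 0.012 ]] [0.5702 0.0739 0.012 ]
[[0.5605 0.07   0.008 ]
 [0.5796 0.0696 0.008 ]
 [0.5587 0.0033 0.008 ]
 [0.5786 0.0029 0.008 ]]
[237.81064778 186.20800078]
```

View pics/i_t.png

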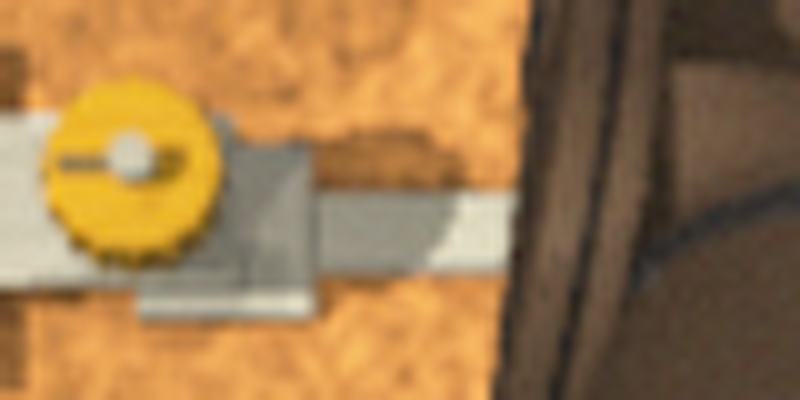

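View pics/i_s.png

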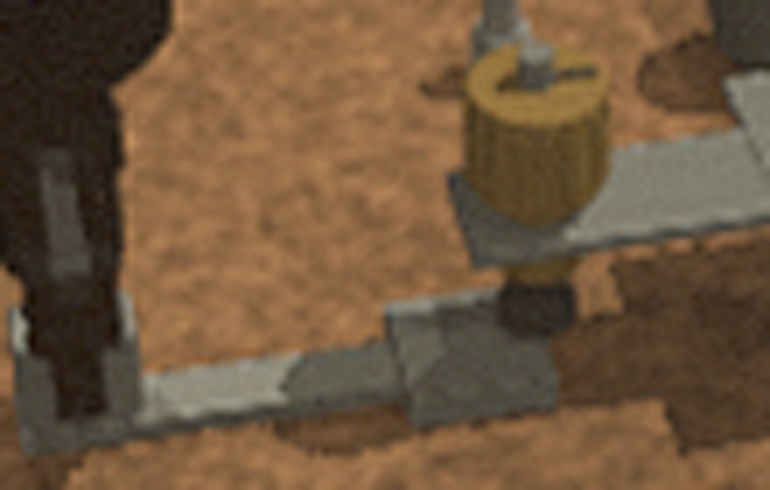

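```bash
python3 - <<'E'
from h import *
t=optics.camera_params('top');s=optics.camera_params('scene')
f=lambda u,v:(225+(u+.5)/10-.5,170+(v+.5)/10-.5)
g=lambda u,v:(190+(u+.5)/7-.5,170+(v+.5)/7-.5)
a,b,c=[ray(t,f(*p),.012) for p in [(311,148),(315,318),(138,320)]]
print('pad top cam',np.round([a,b,c,(a+c)/2],4))
print('knob',ray(t,f(132,165),.103),'stud',ray(t,f(130,157),.11))
a,b,c=[ray(s,g(*p),.012) for p in [(388,313),(416,413),(555,395)]]
print('pad scene',np.round([a,b,c,(a+c)/2],4))
print('knob scene',ray(s,g(537,88),.103),'foot bottom ~',[np.round(ray(s,g(537,z),h),4) for z,h in((318,.016),(300,.022))])
print(sensors.observe()['ft_force'])
E
```

```text
pad top cam [[0.5917 0.0746 0.012 ]
 [0.5486 0.0747 0.012 ]
 [0.5491 0.1186 0.012 ]
 [0.5704 0.0966 0.012 ]]
knob [0.57096229 0.11712977 0.103     ] stud [0.5714483  0.11736526 0.11      ]
pad scene [[0.5555 0.0751 0.012 ]
 [0.6003 0.0743 0.012 ]
 [0.6022 0.1148 0.012 ]
 [0.5789 0.0949 0.012 ]]
knob scene [0.57560854 0.11611414 0.103     ] foot bottom ~ [array([0.5726, 0.1164, 0.016 ]), array([0.5715, 0.1167, 0.022 ])]
[ 0.56526321  1.00731472 -3.22933571]
```

```bash
python3 -m jog '[[[0,0.006,0],0],[[0,0.008,0],0],[[0,0.0065,0],0],[[0,0,0],0],[[0,0,0],0],[[0,0,0],0]]'
python3 - <<'E'
from h import *
for n in ('top','scene','wrist'): cv2.imwrite(f'pics/j_{n}.png',optics.snapshot(n))
b=cv2.imread('pics/j_top.png')[170:210,225:305]
a=cv2.imread('pics/j_scene.png')[170:240,190:300]
w=cv2.imread('pics/j_wrist.png')[0:120,150:362]
cv2.imwrite('pics/j.png',np.vstack([cv2.resize(b,(600,300),interpolation=cv2.INTER_CUBIC)[:220],cv2.resize(a,(600,382),interpolation=cv2.INTER_CUBIC)[:370]]))
cv2.imwrite('pics/j_w.png',cv2.resize(w,None,fx=3,fy=3))
E
```

```text
clock: 9.3
ee_pos: [0.5688, 0.0018, 0.0028]
tool_rot: [[0.019, 1.0, -0.0], [1.0, -0.019, 0.0], [0.0, -0.0, -1.0]]
ft_force: [-0.4, -0.1, -2.5]
finger_gap: 0.019
```

View pics/j.png

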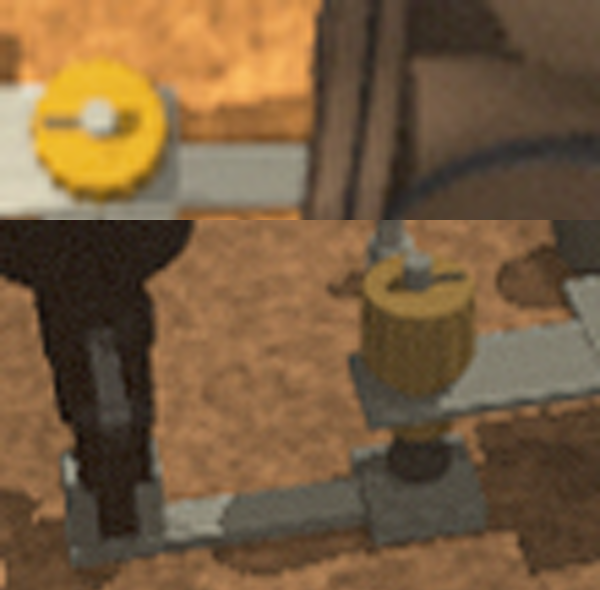

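View pics/j_w.png

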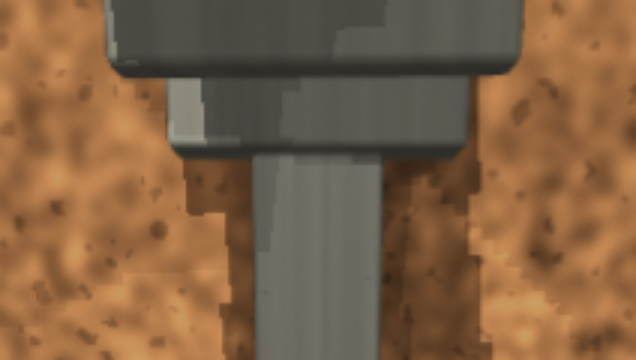

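```bash
python3 - <<'E'
from h import *
w=optics.camera_params('wrist');f=lambda u,v:(150+(u+.5)/3-.5,(v+.5)/3-.5)
print('tip top edge',np.round([ray(w,f(u,66),.06) for u in(108,522)],4), 'bottom',ray(w,f(315,76),.054))
print('pad edge',np.round([ray(w,f(u,146),.012) for u in(169,468)],4),ray(w,f(318,155),.008))
E
```

```text
tip top edge [[0.5498 0.0942 0.06  ]
 [0.5895 0.0934 0.06  ]] bottom [0.56965005 0.09431158 0.054     ]
pad edge [[0.5482 0.0948 0.012 ]
 [0.5919 0.094  0.012 ]] [0.56994754 0.09386173 0.008     ]
```

```bash
python3 -m jog '[[[0,0,0],0],[[0,0,0],0],[[0,0,0],0],[[0,0,0],0],[[0,0,0.01],0],[[0,0,0.03],0],[[0,0,0.03],0],[[0,0,0.03],0],[[0,0,0.03],0],[[0,0,0.02],0]]' 0.75
python3 -m jog '[[[0,0.005,0],9],[[0,0.02,0],10],[[0,0.03,0],10],[[0,0.03,0],10],[[0,0.022,0],10],[[0.002,0.008,0],10],[[0,0,0],0],[[0,0,0],0]]'
python3 - <<'E'
from h import *
s=sensors.observe(); print(np.round(s['ee_pos'],4),np.round(s['qpos'],3))
for n in ('top','scene','wrist'): cv2.imwrite(f'pics/k_{n}.png',optics.snapshot(n))
a=cv2.imread('pics/k_scene.png')[120:240,150:300]; b=cv2.imread('pics/k_wrist.png')
cv2.imwrite('pics/k.png',np.hstack([cv2.resize(a,(400,320),interpolation=cv2.INTER_CUBIC),cv2.resize(b,(400,300)) if 0 else cv2.resize(b,(400,320))]))
E
```

```text
clock: 10.7
ee_pos: [0.5696, 0.0017, 0.1553]
tool_rot: [[0.019, 1.0, 0.003], [1.0, -0.019, -0.0], [-0.0, 0.003, -1.0]]
ft_force: [0.1, 0.5, 0.7]
finger_gap: 0.0645
clock: 11.7
ee_pos: [0.5707, 0.1165, 0.1528]
tool_rot: [[-0.846, 0.533, -0.0], [0.533, 0.846, -0.0], [0.0, -0.0, -1.0]]
ft_force: [-1.2, 0.5, -0.5]
finger_gap: 0.0643
[0.5707 0.1165 0.1528] [ 0.027  0.147  1.865 -0.     1.13  -0.981]
```

View pics/k.png

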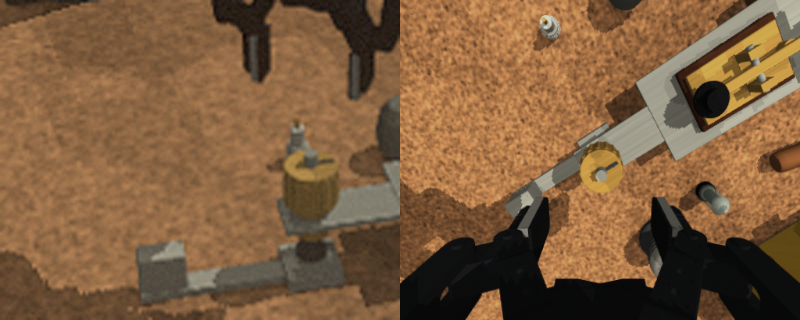

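```bash
python3 - <<'E'
from h import *
w=optics.camera_params('wrist');a=cv2.imread('pics/k_wrist.png')
hsv=cv2.cvtColor(a,cv2.COLOR_BGR2HSV)
b=a[150:250,200:310]; cv2.imwrite('pics/k_c.png',cv2.resize(b,None,fx=6,fy=6,interpolation=cv2.INTER_CUBIC))
E
```

```text
(no output)
```

View pics/k_c.png

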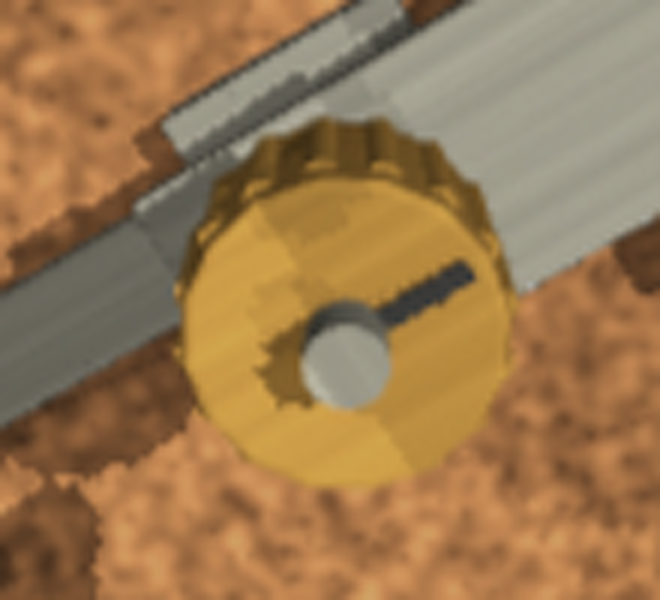

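```bash
python3 - <<'E'
from h import *
w=optics.camera_params('wrist');f=lambda u,v:(200+(u+.5)/6-.5,150+(v+.5)/6-.5)
print(ray(w,f(346,334),.103)); print('pad visible edge corners',ray(w,f(163,127),.012),ray(w,f(375,-10),.012))
e=sensors.observe()['ee_pos']; print('ee',e,[ (z,np.round(proj(w,[e[0],e[1],z]),1)) for z in (.103,)])
E
```

```text
[0.56941638 0.11707438 0.103     ]
pad visible edge corners [0.54879062 0.09476978 0.012     ] [0.54823839 0.13622879 0.012     ]
ee [0.57079299 0.11630775 0.15280816] [(0.103, array([257.4, 207.4]))]
```

```bash
python3 -m jog '[[[-0.001,0.001,-0.02],0],[[0,0,-0.03],0],[[0,0,-0.025],0],[[0,0,-0.013],0],[[0,0,0],0],[[0,0,0],0]]'
python3 -m jog '[[[0,0,-0.007],0],[[0,0,-0.006],0],[[0,0,0],0],[[0,0,0],0]]'
python3 - <<'E'
from h import *
for n in ('scene','wrist'): cv2.imwrite(f'pics/l_{n}.png',optics.snapshot(n))
a=cv2.imread('pics/l_scene.png')[110:230,190:340]; b=cv2.imread('pics/l_wrist.png')
cv2.imwrite('pics/l.png',np.hstack([cv2.resize(a,(400,320),interpolation=cv2.INTER_CUBIC),cv2.resize(b,(400,320))]))
E
```

```text
clock: 12.6
ee_pos: [0.5706, 0.1178, 0.0657]
tool_rot: [[-0.847, 0.531, 0.002], [0.531, 0.847, 0.0], [-0.001, 0.001, -1.0]]
ft_force: [0.5, -0.2, -0.4]
finger_gap: 0.0642
clock: 13.1
ee_pos: [0.5699, 0.1178, 0.0518]
tool_rot: [[-0.847, 0.531, 0.0], [0.531, 0.847, -0.0], [-0.0, 0.0, -1.0]]
ft_force: [0.9, 0.2, -0.6]
finger_gap: 0.0644
```

View pics/l.png

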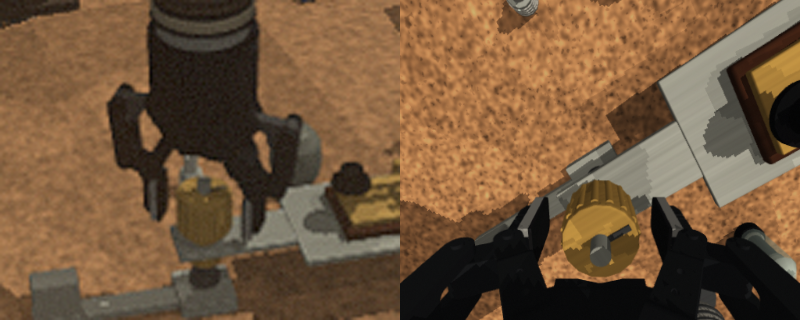

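```bash
python3 -m jog '[[[0,0,0],0],[[0,0,0],0],[[0,0,0],0],[[0,0,0],0],[[0,0,0],0],[[0,0,0],0]]' 0 35
python3 -m jog '[[[0,0,0],0]]'; python3 -m jog '[[[0,0,0],0]]'
python3 - <<'E'
from h import *
print(np.round(sensors.observe()['wrist_torque'],3))
for n in ('scene','wrist'): cv2.imwrite(f'pics/m_{n}.png',optics.snapshot(n))
a=cv2.imread('pics/m_scene.png')[110:230,190:340]; b=cv2.imread('pics/m_wrist.png')
cv2.imwrite('pics/m.png',np.hstack([cv2.resize(a,(400,320),interpolation=cv2.INTER_CUBIC),cv2.resize(b,(400,320))]))
print(np.round(sensors.observe()['wrist_torque'],3))
E
```

```text
clock: 13.95
ee_pos: [0.5701, 0.118, 0.052]
tool_rot: [[-0.847, 0.531, 0.001], [0.531, 0.847, 0.0], [-0.0, 0.001, -1.0]]
ft_force: [0.4, 1.1, 1.6]
finger_gap: 0.039
clock: 14.08
ee_pos: [0.5701, 0.118, 0.052]
tool_rot: [[-0.847, 0.531, 0.001], [0.531, 0.847, 0.0], [-0.0, 0.001, -1.0]]
ft_force: [0.5, 2.0, 1.4]
finger_gap: 0.0392
clock: 14.2
ee_pos: [0.5701, 0.118, 0.052]
tool_rot: [[-0.847, 0.531, 0.001], [0.531, 0.847, 0.0], [-0.0, 0.001, -1.0]]
ft_force: [0.0, 2.1, 1.8]
finger_gap: 0.0392
[ 0.341 -0.139  0.015]
[ 0.315 -0.193  0.009]
```

View pics/m.png

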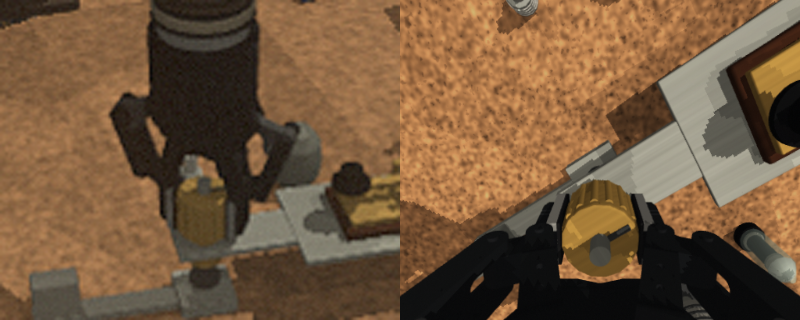

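```bash
python3 -m jog '[[[0,0,0],-5],[[0,0,0],-7],[[0,0,0],-7],[[0,0,0],-7],[[0,0,0],-7],[[0,0,0],-7],[[0,0,0],0],[[0,0,0],0]]'
python3 -m jog '[[[0,0,0],-4],[[0,0,0],-4],[[0,0,0],0],[[0,0,0],0]]'
python3 - <<'E'
from h import *
b=optics.snapshot('wrist'); cv2.imwrite('pics/n.png',cv2.resize(b,(400,300)))
s=sensors.observe();print(np.round(s['wrist_torque'],3),np.round(s['ft_force'],2),s['qpos'][5])
E
```

```text
clock: 15.3
ee_pos: [0.5703, 0.1181, 0.052]
tool_rot: [[-0.309, 0.951, 0.001], [0.951, 0.309, 0.001], [0.0, 0.001, -1.0]]
ft_force: [2.0, 2.7, 1.4]
finger_gap: 0.0392
clock: 15.8
ee_pos: [0.5703, 0.1181, 0.052]
tool_rot: [[-0.174, 0.985, 0.001], [0.985, 0.174, 0.001], [0.0, 0.001, -1.0]]
ft_force: [3.9, 4.1, 1.2]
finger_gap: 0.0392
[ 0.632 -0.433 -0.006] [3.51 3.76 0.16] -0.14510789609927646
```

View pics/n.png

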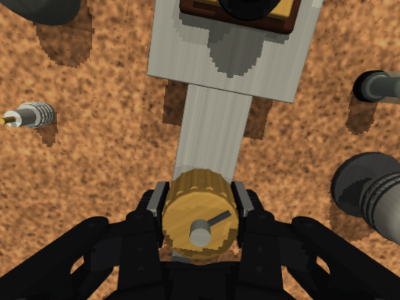

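```bash
python3 -m jog '[[[0,0,0],-5],[[0,0,0],0],[[0,0,0],0]]'|grep ft_;python3 -m jog '[[[0,0,0],-5],[[0,0,0],0],[[0,0,0],0]]'
```

```text
ft_force: [3.4, 3.2, 0.8]
clock: 16.6
ee_pos: [0.5704, 0.1181, 0.0521]
tool_rot: [[0.0, 1.0, 0.001], [1.0, -0.0, 0.001], [0.001, 0.001, -1.0]]
ft_force: [4.0, 4.5, 0.6]
finger_gap: 0.0393
```

```bash
python3 -m jog '[[[0,0,0],-5],[[0,0,0],0],[[0,0,0],0]]'|grep ft_;python3 -m jog '[[[0,0,0],-5],[[0,0,0],0],[[0,0,0],0]]'|grep ft_
```

```text
ft_force: [4.2, 3.7, -0.1]
ft_force: [3.7, 3.6, 0.9]
```

```bash
python3 -m jog '[[[0,0,0],-5],[[0,0,0],0],[[0,0,0],0]]'|grep ft_;python3 - <<'E'
from h import *
s=sensors.observe();print(np.round(s['wrist_torque'],3),np.round(s['ft_force'],2),s['clock'])
E
```

```text
ft_force: [2.9, 3.4, 0.4]
[ 0.618 -0.53  -0.094] [2.93 3.4  0.43] 17.725
```

73° turned and no vertical rise yet. I'll carry on in small steps.

```bash
python3 -m jog '[[[0,0,0],-5],[[0,0,0],0],[[0,0,0],0]]'|grep ft_;python3 -m jog '[[[0,0,0],-5],[[0,0,0],0],[[0,0,0],0]]'|grep ft_
```

```text
ft_force: [3.4, 4.1, 0.9]
ft_force: [4.5, 4.1, 0.8]
```

```bash
python3 -m jog '[[[0,0,0],-5],[[0,0,0],0],[[0,0,0],0]]'|grep ft_;python3 -m jog '[[[0,0,0],-5],[[0,0,0],0],[[0,0,0],0]]'|grep ft_
```

```text
ft_force: [3.8, 4.1, 0.3]
ft_force: [3.4, 4.1, -0.3]
```

```bash
python3 - <<'E'
from h import *
a=optics.snapshot('scene');cv2.imwrite('pics/o_scene.png',a)
A=cv2.imread('pics/j_scene.png')
cv2.imwrite('pics/o.png',np.hstack([cv2.resize(x[190:230,225:275],(400,320),interpolation=cv2.INTER_CUBIC) for x in (A,a)]))
E
```

```text
(no output)
```

View pics/o.png

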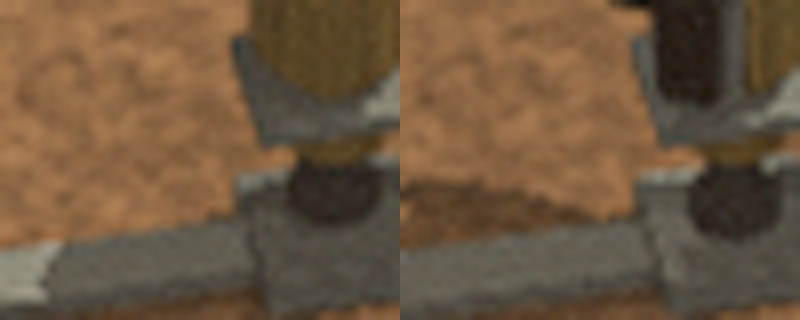

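```bash
python3 -m jog '[[[0,0,0],-5],[[0,0,0],0],[[0,0,0],0]]'|grep ft_;python3 -m jog '[[[0,0,0],-5],[[0,0,0],0],[[0,0,0],0]]'|grep ft_
```

```text
ft_force: [3.5, 4.8, 1.0]
ft_force: [3.5, 4.1, -0.0]
```

The foot has come down by about 2 px (3 to 4 mm) and is over the pad. I'm continuing.

```bash
python3 -m jog '[[[0,0,0],-5],[[0,0,0],0],[[0,0,0],0]]'|grep ft_;python3 -m jog '[[[0,0,0],-5],[[0,0,0],0],[[0,0,0],0]]'|grep ft_
```

```text
ft_force: [4.3, 4.5, 0.8]
ft_force: [5.0, 3.8, 0.2]
```

```bash
python3 -m jog '[[[0,0,0],-5],[[0,0,0],0],[[0,0,0],0]]'|grep ft_;python3 -m jog '[[[0,0,0],-5],[[0,0,0],0],[[0,0,0],0]]'|grep ft_
```

```text
ft_force: [4.6, 3.3, 0.6]
ft_force: [3.4, 3.9, -0.2]
```

```bash
python3 -m jog '[[[0,0,0],-5],[[0,0,0],0],[[0,0,0],0]]'|grep ft_;python3 -m jog '[[[0,0,0],-5],[[0,0,0],0],[[0,0,0],0]]'|grep ft_
```

```text
ft_force: [3.9, 3.9, -0.2]
ft_force: [3.7, 3.6, 0.1]
```

```bash
python3 -m jog '[[[0,0,0],-5],[[0,0,0],0],[[0,0,0],0]]'|grep ft_;python3 - <<'E'
from h import *
s=sensors.observe();print(np.round(s['wrist_torque'],3),s['qpos'][5],s['ee_pos'],s['finger_gap'],s['clock'])
E
```

```text
ft_force: [4.4, 3.2, -0.1]
[ 0.483 -0.546 -0.081] 1.4258648536991385 [0.57077637 0.11782619 0.0521649 ] 0.03906714465828162 22.65
```

```bash
python3 -m jog '[[[0,0,0],-4],[[0,0,0],0],[[0,0,0],0]]'|grep ft_;python3 -m jog '[[[0,0,0],-4],[[0,0,0],0],[[0,0,0],0]]'|grep ft_; python3 - <<'E'
from h import *
a=optics.snapshot('scene');cv2.imwrite('pics/p_scene.png',a); w=optics.snapshot('wrist')
cv2.imwrite('pics/p.png',np.hstack([cv2.resize(a[190:230,225:275],(400,320),interpolation=cv2.INTER_CUBIC),cv2.resize(w,(400,320))]))
E
```

```text
ft_force: [4.3, 3.4, 0.5]
ft_force: [3.3, 3.1, 1.4]
```

View pics/p.png

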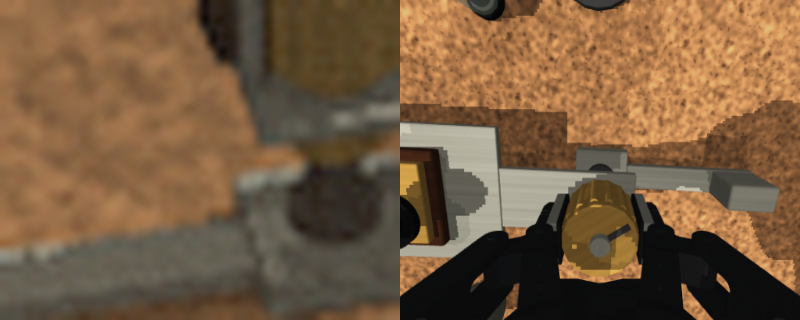

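```bash
for i in 1 2 3; do python3 -m jog '[[[0,0,0],0]]'|grep ft_; done; python3 -m jog '[[[0,0,0],-4],[[0,0,0],0],[[0,0,0],0]]'|grep ft_; for i in 1 2 3; do python3 -m jog '[[[0,0,0],0]]'|grep ft_; done
```

```text
ft_force: [4.1, 3.7, 1.6]
ft_force: [4.2, 3.3, 1.1]
ft_force: [4.0, 3.9, 1.4]
ft_force: [3.5, 3.1, 1.5]
ft_force: [3.5, 3.4, 1.8]
ft_force: [3.6, 3.6, 1.7]
ft_force: [3.8, 3.5, 2.7]
```

```bash
python3 -m jog '[[[0,0,0],-4],[[0,0,0],0],[[0,0,0],0]]'|grep ft_; for i in 1 2 3 4; do python3 -m jog '[[[0,0,0],0]]'|grep ft_; done
```

```text
ft_force: [5.0, 3.2, 3.1]
ft_force: [4.4, 3.5, 5.1]
ft_force: [4.4, 2.9, 3.2]
ft_force: [4.0, 3.2, 3.6]
ft_force: [3.9, 3.3, 3.4]
```

Vertical push rose from about 0.3 N to about 1.4 N at 146°, 1.9 N at 150° and 3.5 N at 154°. That puts contact near 143°, so the foot is pressed about 0.45 mm, or roughly 2.7 N once released. Releasing now.

```bash
python3 -m jog '[[[0,0,0],0],[[0,0,0],0],[[0,0,0],0],[[0,0,0],0],[[0,0,0],0],[[0,0,0],0]]' 0.75; python3 -m jog '[[[0,0,0],0],[[0,0,0],0]]'
python3 -m jog '[[[0,0,0.01],0],[[0,0,0.03],0],[[0,0,0.03],0],[[0,0,0.03],0],[[0,0,0.03],0],[[0,0,0],0],[[0,0,0],0]]'
python3 - <<'E'
from h import *
for n in ('top','scene','wrist'): cv2.imwrite(f'pics/q_{n}.png',optics.snapshot(n))
a=cv2.imread('pics/q_scene.png'); w=cv2.imread('pics/q_wrist.png')
cv2.imwrite('pics/q.png',np.hstack([cv2.resize(a[160:240,170:270],(400,320),interpolation=cv2.INTER_CUBIC),cv2.resize(w,(400,320))]))
E
```

```text
clock: 26.25
ee_pos: [0.5698, 0.1178, 0.0518]
tool_rot: [[0.994, -0.106, -0.0], [-0.106, -0.994, -0.0], [-0.0, 0.0, -1.0]]
ft_force: [0.3, 0.9, 0.0]
finger_gap: 0.0645
clock: 26.5
ee_pos: [0.5699, 0.1179, 0.0518]
tool_rot: [[0.994, -0.106, 0.0], [-0.106, -0.994, 0.0], [0.0, -0.0, -1.0]]
ft_force: [0.6, -0.6, 0.8]
finger_gap: 0.0641
clock: 27.38
ee_pos: [0.5693, 0.1178, 0.1812]
tool_rot: [[0.994, -0.106, -0.001], [-0.106, -0.994, -0.0], [-0.001, 0.0, -1.0]]
ft_force: [0.0, 0.1, 0.2]
finger_gap: 0.064
```

View pics/q.png

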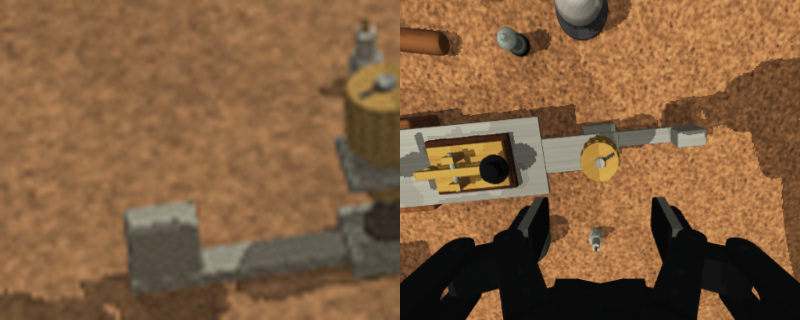

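```bash
python3 - <<'E'
from h import *
a=cv2.imread('pics/a_top.png'); q=cv2.imread('pics/q_top.png')
A=cv2.imread('pics/q_scene.png')
cv2.imwrite('pics/r.png',np.vstack([np.hstack([x[110:270,90:290] for x in (a,q)]),cv2.resize(A[175:245,200:300],(400,280),interpolation=cv2.INTER_CUBIC)]))
w=cv2.imread('pics/q_wrist.png'); cv2.imwrite('pics/r_w.png',cv2.resize(w[130:230,200:320],None,fx=6,fy=6,interpolation=cv2.INTER_CUBIC))
E
```

```text
(no output)
```

View pics/r.png

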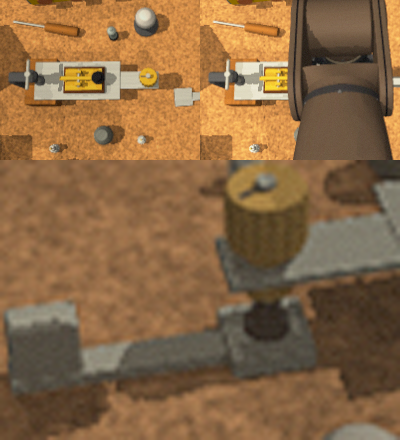

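View pics/r_w.png

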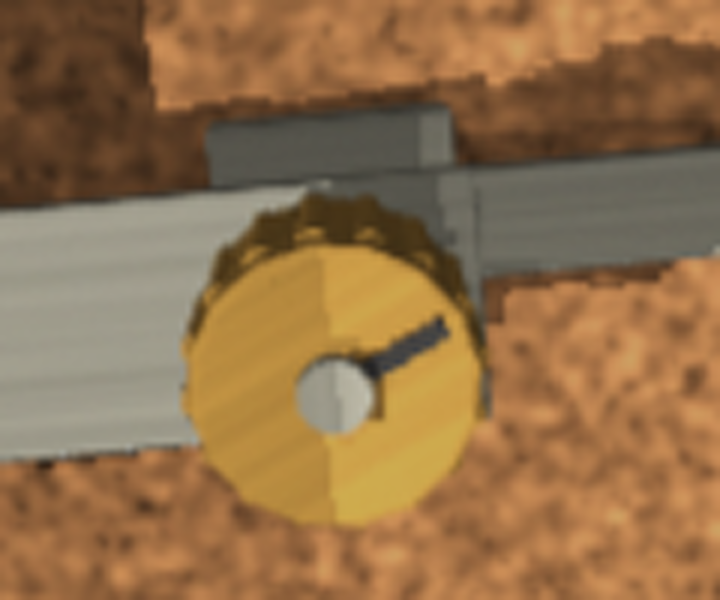

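```bash
python3 - <<'E'
from h import *
w=optics.camera_params('wrist');f=lambda u,v:(200+(u+.5)/6-.5,130+(v+.5)/6-.5)
print('knob',ray(w,f(335,385),.103)); c=[ray(w,f(*p),.012) for p in [(208,125),(450,106)]]
print('pad far edge',np.round(c,4)); m=np.mean(c,0);d=c[0]-c[1];d/=np.linalg.norm(d);print('pad centre est',m+.022*np.array([-d[1],d[0],0]),m-.022*np.array([-d[1],d[0],0]))
E
```

```text
knob [0.57031819 0.11667351 0.103     ]
pad far edge [[0.5936 0.1366 0.012 ]
 [0.5924 0.0939 0.012 ]]
pad centre est [0.57105158 0.11585703 0.012     ] [0.61503455 0.11463306 0.012     ]
```

```bash
python3 -c "
from cell import job; print(job.hand_in())"
```

```text
the job is handed in; nothing more can be done
None
```

I slid the shoe under the foot, screwed the foot down until it rests on the pad, and handed the job in at about 27.6 s. I couldn't measure the final load on the pad directly. I estimate about 2.5–3 N, inside the 0.3–6 N range.

- **Pad position:** the last wrist-camera check puts the pad's centre at (0.571, 0.116) and the knob axis at (0.570, 0.117), about 1 mm apart. Earlier wrist and top views gave the same result to 1–2 mm.
- **Screwing down:** I turned the knob 154° clockwise. The upward push on the hand stayed near 0.3 N, then rose from about 146° to about 3.5 N at 154°, so contact was near 143°. The load estimate comes from the foot being pressed about 0.45–0.5 mm past contact.
- **After release:** the gripper was clear and the wrist force was back to about zero. The last wrist and scene views showed nothing disturbed. The arm hid part of the last top view, so I did not measure every bystander.

Two checks disagreed:
- **Fingertip height:** the fingertips were about 35–40 mm higher than the reported TCP height and the stated geometry imply. My first grasp closed on air above the shoe's block. I set the depths from the pictures after that, for both the shoe and the knob.
- **Scene camera:** it read x about 3–8 mm higher than the other two cameras, so I relied on those.

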